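# Hold open the gate of a stock crate

## Robot

A 6-joint arm with a two-finger parallel gripper is mounted at the origin on the work surface. World frame = base frame: x ahead of the robot, y to its left, z up, the work surface at z = 0. Lengths are in mm, angles in degrees, forces in N, time in s.
With the tool pointing down it reaches from about 250 to 800 mm from the base axis. Payload 8.5 kg.
Tool frame: the origin (TCP) lies on the centre line of the jaws, within the pads' length; the fingertips stand 8 mm ahead of it and the grasp point (between the pads) lies 11 mm behind it; z points along the fingers, y is the line along which they close (so a half turn about z gives the same grasp; the last joint's range is limited). The gripper opens to 85 mm and grips with 20 to 120 N. Pads are 22 mm wide; open, the fingers measure 114 mm over their backs; the gripper's body (76 mm by 85 mm) begins 54 mm behind the grasp point. The pads swing forward as they close: fully open they stand 13 mm farther back than shut.
Start: joints at [-67.953, 13.648, -0.773, 75.585, 0, 90], TCP at [197.052, -486.566, 205.676] pointing down, gripper open.
Joint ranges: [-152.45, 152.45], [-59.26, 108.67], [-65.41, 83.53], [-104.44, 129.93], [-82.83, 76.93], [-180, 180]. Speed limits (degrees/s): [127.2, 127.2, 159.86, 180, 180, 180].

## Interface

Orientations are given as a 3x3 rotation matrix whose columns are the frame's x, y, z axes.
In Python, from workcell import sensors, viewer, order gives the robot as it stands. The module is installed in compiled form; this text tells all that it offers.
- The arm moves only by the tool move_arm, never from a script. Its argument "commands" is a list that holds one entry, the list of rows, each a list of 7 numbers: the shift along the world's x, y, z in mm, then the turn, a rotation vector about the world's x, y, z in rad, then the finger opening in mm, from 0 to 85.4. A call has exactly 5 rows; each row is the pose to reach, as a shift and turn from the pose commanded when the call began; what a row does not reach only later rows make up. A row lasts 1/8 s, in which the tool goes at most 62.5 mm and 10.7 degrees, less where a joint would pass 70% of its speed; a pose out of reach is approached as far as the arm can. A call with a gripper value outside its range is refused whole. The fingers move at their own pace and stop on an object; "grip_force" is the grip in N (left out, the last holds). Time passes only in rows, so rows that repeat a pose let the fingers close, or fill a call up. It gives the time, the measured TCP pose, the force, the opening and the grip force at its end, in the units of the state.
- sensors.sense(): the state, without advancing time (a new reading comes with each control period).
- viewer.capture(name): name is "scene" or "side" or "wrist"; returns the picture (420x560x3 uint8, blue, green, red); there is no depth.
- viewer.calibration(name): a dict with "fx", "fy", "cx", "cy" (pixels), "R" (3x3) and "t" (3): a world point X has camera coordinates R X + t. Camera axes: x right, y down, z forward; pixel columns grow to the right and rows downward; lengths in mm; the calibration is good to about 2 mm. A picture is of the moment at which its call begins: read the wrist's pose just before it. calibration takes no time and is no camera call; for the wrist camera it gives the pose at the moment of the call.
- order.job_done(): hands the job in; it is judged then, once.
The state is a dict: "time_s": time; "joint_pos": joint angles; "joint_vel": joint speeds; "joint_efforts": joint torques, N m; "ee_pos": TCP position; "tcp_rot": TCP orientation; "contact_force": force on the tool from outside, world axes, zero at the start; "ft_torque": the same for the moment, N m; "width": opening from 0.0 (shut) to 1.0 (fully open); "grip_force": force on a finger pad.
Only numpy, scipy, OpenCV 4.12 (cv2) and the standard library are available. Lean on these libraries where they do the work, as an engineer would, in place of code of your own. Each camera call takes 0.05 s, during which the arm holds its last target. There are 200 camera calls.

## Task

Open the stock crate's spring gate so that stock can be taken out: press the plunger on the header rail right down to its stop to unlock the catches, then squeeze the narrow catch fully together, and after it the broad catch. Then pull the gate by its upright post out past its detent and finish while still gripping the post, holding the gate wide open near its stop, as it closes by itself when let go. Leave the loose stock and tools around and inside the crate where they are.

Things in the scene. Friction and masses are not known exactly. Their poses are not given: they have to be found in the camera images.
- crate: wooden stock crate fixed on the table, 320 mm wide, with an aluminium header rail across its front top, 44 mm deep (x), 340 mm long, its top 120 mm above the table. Origin on the table under the middle of the rail; x points from the front into the crate, y along the rail to the hinge side, z up. The gate hangs in front of the rail, on the -x side, towards the robot
- plunger_top (a point): centre of the top face of the spring plunger's black head (diameter 32 mm, 9 mm thick), in the middle of the rail, 165 mm above the table when up; moves down with it
- plunger (a joint): how far the plunger is down (m): 0 up, 0.012 at its stop. Takes about 6 N to start and 10 N at the stop; springs back when let go. Pressed right down it sinks the two lock pegs between the catch pads, which stay down
- narrow_squeeze (a point): centre of the squeezed narrow catch (two steel pads 14 mm wide along x, 8 mm thick), 28 mm above the rail top, 12 mm below the pad tops; fixed. At the crate's y = +95 or -105 mm: the catches may be swapped. Squeeze along y: fixed pad's outer face at y = -11 mm from here, sliding pad's at +25 mm, at +11 mm when squeezed (36 mm over both at rest, then 22 mm). Axes as the crate's
- narrow_catch (a joint): travel of the narrow catch's sliding pad towards its fixed pad (m): 0 locked, 0.014 at its stop; needs about 5 N and stays where it is left. Cannot move before the plunger has been pressed right down. Both catches must be squeezed to free the gate
- broad_squeeze (a point): centre of the squeezed broad catch (two steel pads 36 mm wide along x, 8 mm thick), 28 mm above the rail top, 12 mm below the pad tops; fixed. At the crate's y = +95 or -105 mm: the catches may be swapped. Squeeze along y: fixed pad's outer face at y = -11 mm from here, sliding pad's at +25 mm, at +11 mm when squeezed (36 mm over both at rest, then 22 mm). Axes as the crate's
- broad_catch (a joint): travel of the broad catch's sliding pad towards its fixed pad (m): 0 locked, 0.014 at its stop; needs about 5 N and stays where it is left. Cannot move before the plunger has been pressed right down. Both catches must be squeezed to free the gate
- gate_hinge (a point): point on the gate's vertical hinge axis, at the crate's (x, y) = (-31, +145) mm, 130 mm above the table; does not move
- gate (a joint): angle of the gate (rad): 0 shut, growing as its free (-y) end swings out to the crate's -x, clockwise from above; stop at 1.35. It is 274 mm from hinge to free end, 14 mm thick, top 94 mm above the table. Detent from 0.25 to 0.85, stiffest near 0.3; a spring pulls the gate shut from every angle, so it must be held. Up to about 11 N at the post
- pull_post: the gate's pull post, an upright steel rod, diameter 18 mm (22 mm in its top 4 mm), free from 95 to 150 mm above the table, on a bracket in front of the gate. Origin on its axis, 4 mm below its top. Gate shut: at the crate's (x, y) = (-71, +45) mm, (-40, -100) mm from the hinge axis; it goes round the hinge with the gate
- post_grip (a point): point on the pull post's axis to grip, 130 mm above the table, 20 mm below the post's top; moves with the gate
- tin: bystander, loose, to be left alone: a capped steel can, diameter 66 mm, 85 mm tall; origin at the centre of its underside
- flange: bystander, loose, to be left alone: a flat dark steel ring, outer diameter 90 mm, 14 mm thick; origin at the centre of its underside
- pipe_stub: bystander, loose, to be left alone: an upright grey pipe end, diameter 50 mm, 80 mm tall; origin at the centre of its underside
- carton: bystander, loose, to be left alone: a small cardboard box 90 x 70 x 60 mm; origin at the centre of its underside
- wrench: bystander, loose, to be left alone: a steel spanner 170 mm long, lying flat; origin at the centre of its underside
- coupling: bystander, loose, to be left alone: a white pipe sleeve, diameter 44 mm, 45 mm tall, standing on the crate's floor; origin at the centre of its underside
- flange_small: bystander, loose, to be left alone: a steel ring, outer diameter 70 mm, 12 mm thick, lying on the crate's floor; origin at the centre of its underside

How it is judged (in metres and radians):
On the way, in this order (a step that is already met when the one before it is completed fails the run):
1. the plunger is pressed down to its stop (value of joint plunger above 0.0105 m and value of joint each of narrow_catch, broad_catch below 0.005 m), for 0.1 s.
2. the narrow catch is squeezed, the broad one not yet (value of joint narrow_catch above 0.011 m and value of joint broad_catch below 0.005 m), for 0.2 s.
3. the broad catch is squeezed, the gate still shut (value of joint broad_catch above 0.011 m and value of joint gate below 0.2 rad), for 0.2 s.
4. the gate has been pulled past its detent by the post (value of joint gate above 0.9 rad and contact force between the fingers and pull_post above 1 N), for 0.1 s.
At the end, for the whole second after the job is handed in: the gate stands open by more than 1.1 rad (63 degrees), at rest (under 0.1 rad/s), held by the fingers on its post (more than 2 N); both catches are still squeezed (more than 10 mm); every bystander is within 30 mm of its start (value of joint gate between 1.1 and 1.45 rad and velocity of joint gate between -0.1 and 0.1 rad/s and value of joint each of narrow_catch, broad_catch above 0.01 m and contact force between the fingers and pull_post above 2 N and distance of each of tin, flange, pipe_stub, carton, wrench, coupling, flange_small from where it was at the start of the episode below 0.03 m); the arm keeps its last pose, push and grip.
It fails at once if a loose bystander is shifted by more than 30 mm (distance of any of tin, flange, pipe_stub, carton, wrench, coupling, flange_small from where it was at the start of the episode above 0.03 m).
It also fails if it takes over 53 s, if anything falls off the work surface, if the arm or the gripper's body presses on something with over 40 N, if the wrist force passes 120 N, or if a joint passes its speed limit or range.

## Working session

There is one attempt and no reset: what is moved stays moved. The work goes in short steps, Python scripts to look and compute and a tool call to move; the robot and the scene stay as the last step left them, time stands still between calls to the robot, and variables do not carry over. Pictures are saved under pics/ and viewed, at most 10 in all, crops included, and the job is handed in when it is done.

Besides the shell and the picture viewer there is one more tool, called as a command line: name --argument value ..., lists and objects as JSON in quotes. move_arm: Moves the arm, as the interface text tells. Its arguments: {"type":"object","properties":{"commands":{"type":"array","items":{"type":"array","items":{"type":"array","items":{"type":"number"}}}},"grip_force":{"type":"number"}},"required":["commands"]}

```bash
mkdir -p pics
python3 - <<'E'
from workcell import sensors, viewer
import cv2,numpy as np
s=sensors.sense(); print(s['time_s'],s['ee_pos'],np.round(s['tcp_rot'],3).tolist(),s['width'])
for n in ("scene","side"):
    cv2.imwrite(f"pics/{n}0.png",viewer.capture(n)); c=viewer.calibration(n); print(n,{k:np.round(v,3).tolist() for k,v in c.items()}, -np.array(c['R']).T@c['t'])
E
```

```text
0.0 [ 196.87839136 -486.1962787   205.08540982] [[0.927, 0.375, -0.001], [0.375, -0.927, 0.001], [-0.0, -0.001, -1.0]] 1.0020467214317812
scene {'fx': 511.996, 'fy': 511.996, 'cx': 285.027, 'cy': 208.289, 'R': [[-0.435, 0.901, -0.0], [0.769, 0.371, -0.52], [-0.469, -0.226, -0.854]], 't': [265.051, -377.454, 1525.079]} [1120.29833453  246.39873885 1105.80704562]
side {'fx': 411.737, 'fy': 411.737, 'cx': 282.417, 'cy': 214.577, 'R': [[0.995, -0.097, 0.015], [-0.064, -0.761, -0.646], [0.074, 0.642, -0.764]], 't': [-577.991, 120.906, 1222.474]} [ 492.34344527 -748.15599617 1020.29181272]
```

View pics/scene0.png

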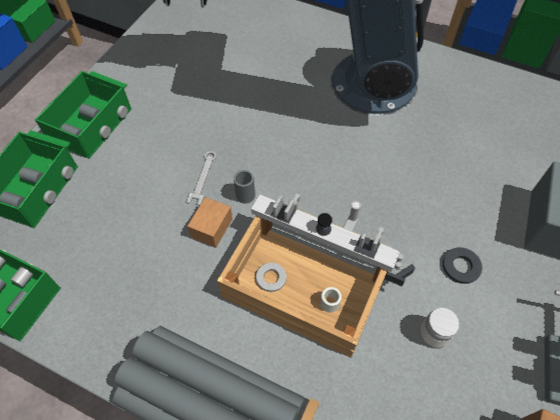

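View pics/side0.png

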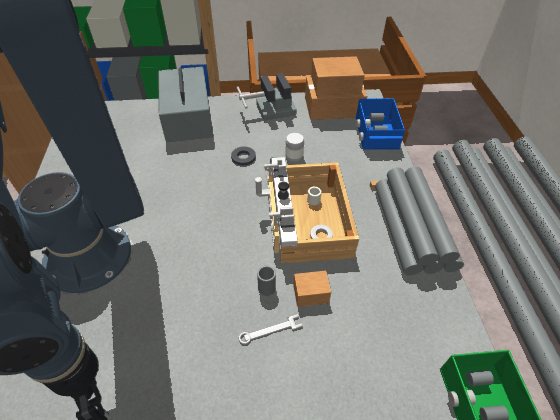

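Run:
```python
import cv2,numpy as np
a=cv2.imread('pics/scene0.png')[185:300,235:425]; b=cv2.imread('pics/side0.png')[145:260,240:365]
a=cv2.resize(a,None,fx=4,fy=4,interpolation=cv2.INTER_CUBIC); b=cv2.resize(b,None,fx=5,fy=5,interpolation=cv2.INTER_CUBIC)
cv2.imwrite('pics/a.png',a);cv2.imwrite('pics/b.png',b)
```

```text
(no output)
```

View pics/a.png

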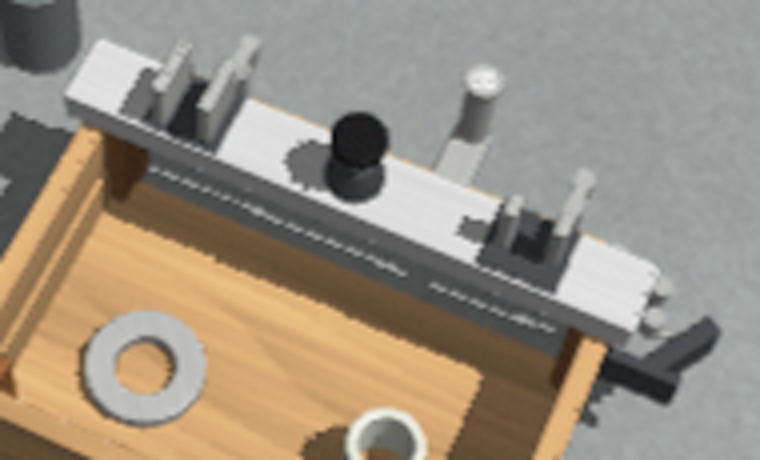

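View pics/b.png

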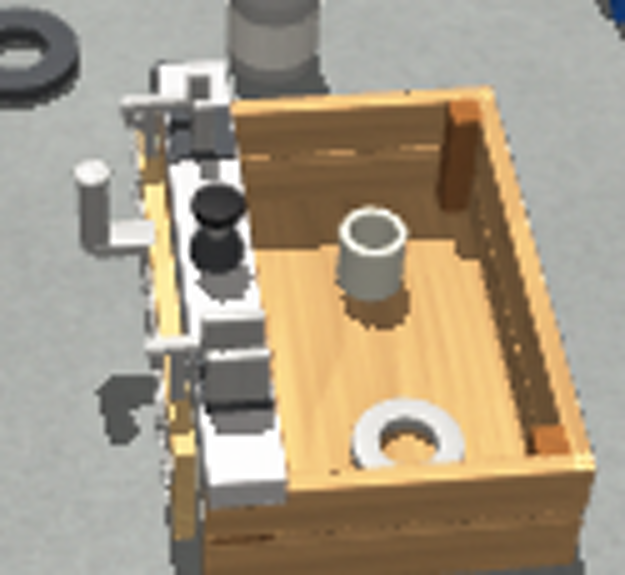

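```bash
cat > h.py <<'E'
import numpy as np
from workcell import sensors, viewer
def ray(c,p):
    R=np.array(c['R']);d=R.T@[(p[0]-c['cx'])/c['fx'],(p[1]-c['cy'])/c['fy'],1];return -R.T@c['t'],d
def onz(c,p,z):
    o,d=ray(c,p);return o+d*(z-o[2])/d[2]
def tri(l):
    A=0;b=0
    for c,p in l:
        o,d=ray(c,p);d=d/np.linalg.norm(d);M=np.eye(3)-np.outer(d,d);A=A+M;b=b+M@o
    return np.linalg.solve(A,b)
def proj(c,X):
    q=np.array(c['R'])@X+c['t'];return q[0]/q[2]*c['fx']+c['cx'],q[1]/q[2]*c['fy']+c['cy']
E
python3 - <<'E'
from h import *
np.set_printoptions(precision=1,suppress=True)
s=viewer.calibration('scene');d=viewer.calibration('side')
A=lambda x,y:(235+x/4-.4,185+y/4-.4)
B=lambda x,y:(240+x/5-.4,145+y/5-.4)
for n,a,b,z in(('plunger',(360,133),(219,204),165),('post',(484,80),(93,172),150)):
    print(n,onz(s,A(*a),z),onz(d,B(*b),z),tri([(s,A(*a)),(d,B(*b))]))
P=[onz(s,A(*p),120) for p in((105,40),(68,92),(630,330),(655,270))]
for p in P:print(p)
c=sum(P)/4;print(c)
for v in (P[2]-P[1],P[3]-P[0]):print(np.degrees(np.arctan2(-v[0],v[1])),np.linalg.norm(v))
for p in((225,495),(285,490),(230,65)):print('side',onz(d,B(*p),120))
# bystanders rough
for n,p in(('tin',(443,322)),('flange',(462,265)),('stub',(245,176)),):print(n,onz(s,p,85 if n!='flange' else 14))
E
```

```text
plunger [588.7  83.3 165. ] [588.9  80.3 165. ] [588.5  82.7 163.2]
post [519.7 128.6 150. ] [518.3 127.4 150. ] [518.6 128.5 148.6]
[570.2 -80.7 120. ]
[610.3 -83.5 120. ]
[611.8 251.5 120. ]
[572.7 251.7 120. ]
[591.2  84.7 120. ]
-0.26122921343911 335.0336524569207
-0.4326976085020136 332.412411310866
side [575.7 -94.5 120. ]
side [608.4 -93.9 120. ]
side [613.5 248.3 120. ]
tin [665.4 387.5  85. ]
flange [481.  397.5  14. ]
stub [ 519.5 -151.5   85. ]
```

move_arm --commands '[[[35,51,6,0,0,-0.08,0],[70,102,12,0,0,-0.16,0],[105,153,18,0,0,-0.24,0],[140,204,24,0,0,-0.32,0],[175,255,30,0,0,-0.385,0]]]'

```text
time_s: 0.72
ee_pos: [372.7, -229.8, 235.8]
tcp_rot: [[1.0, -0.003, 0.0], [-0.003, -1.0, 0.0], [0.0, -0.0, -1.0]]
contact_force: [0.6, -1.3, -0.2]
width: 0.002
grip_force: 0.0
```

move_arm --commands '[[[35,51,0,0,0,0,0],[70,102,0,0,0,0,0],[105,153,0,0,0,0,0],[140,204,0,0,0,0,0],[165,250,-5,0,0,0,0]]]'

```text
time_s: 1.35
ee_pos: [538.3, 11.9, 230.4]
tcp_rot: [[1.0, 0.017, -0.0], [0.017, -1.0, 0.008], [0.0, -0.008, -1.0]]
contact_force: [0.3, -0.7, -1.5]
width: 0.001
grip_force: 0.0
```

Run:
```python
from h import *
import cv2
np.set_printoptions(precision=2,suppress=True)
s=sensors.sense();c=viewer.calibration('wrist');cv2.imwrite('pics/w1.png',viewer.capture('wrist'))
print(s['time_s'],s['ee_pos'],s['tcp_rot'],s['joint_pos'],s['width'],s['contact_force'])
for n,X in dict(pl=[589.5,82.5,165],nar=[589.5,177.5,160],br=[589.5,-22.5,160],post=[518.5,127.5,150]).items():print(n,proj(c,np.array(X)))
```

```text
1.35 [538.28  11.91 230.41] [[ 1.    0.02 -0.  ]
 [ 0.02 -1.    0.01]
 [ 0.   -0.01 -1.  ]] [  0.99  14.6    4.12  79.52   0.45 180.01] 0.0010970345593085736 [ 0.33 -0.69 -1.48]
pl (np.float64(177.17288159335206), np.float64(134.93219400179834))
nar (np.float64(31.18761412333174), np.float64(131.26502854934643))
br (np.float64(343.3573320380483), np.float64(137.02594357726488))
post (np.float64(128.48487246916625), np.float64(230.3557484073214))
```

View pics/w1.png

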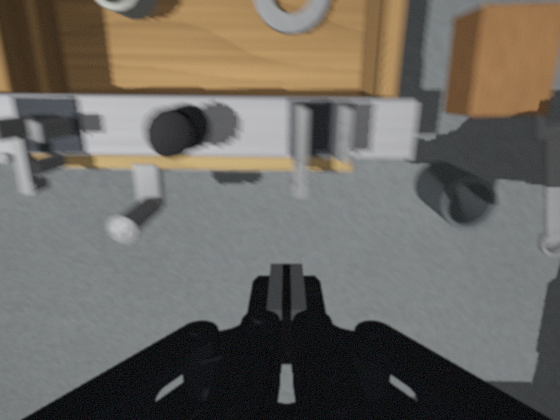

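move_arm --commands '[[[15,20,0,0,0,0.157,0],[30,40,0,0,0,0.314,0],[45,60,0,0,0,0.471,0],[50,70,0,0,0,0.628,0],[50,70,0,0,0,0.785,0]]]'

```text
time_s: 2.02
ee_pos: [587.3, 80.1, 229.9]
tcp_rot: [[0.693, 0.721, -0.007], [0.721, -0.693, 0.005], [-0.001, -0.008, -1.0]]
contact_force: [-0.3, 0.3, 0.2]
width: -0.001
grip_force: 0.0
```

move_arm --commands '[[[0,0,0,0,0,0.157,0],[0,0,0,0,0,0.314,0],[0,0,0,0,0,0.471,0],[0,0,0,0,0,0.628,0],[0,0,0,0,0,0.785,0]]]'

```text
time_s: 2.65
ee_pos: [586.9, 79.3, 230.2]
tcp_rot: [[-0.018, 1.0, -0.009], [1.0, 0.018, -0.0], [-0.0, -0.009, -1.0]]
contact_force: [0.7, -0.1, -0.7]
width: 0.002
grip_force: 0.0
```

move_arm --commands '[[[0,0,0,0,0,0.157,0],[0,0,0,0,0,0.314,0],[0,0,0,0,0,0.471,0],[0,0,0,0,0,0.628,0],[0,0,0,0,0,0.785,0]]]'

```text
time_s: 3.28
ee_pos: [586.9, 79.3, 230.2]
tcp_rot: [[-0.719, 0.694, -0.006], [0.695, 0.719, -0.006], [0.001, -0.008, -1.0]]
contact_force: [-0.2, 0.7, -0.7]
width: 0.002
grip_force: 0.0
```

move_arm --commands '[[[0,0,0,0,0,0.157,0],[0,0,0,0,0,0.314,0],[0,0,0,0,0,0.471,0],[0,0,0,0,0,0.628,0],[0,0,0,0,0,0.785,0]]]'

```text
time_s: 3.9
ee_pos: [586.9, 79.3, 230.2]
tcp_rot: [[-1.0, -0.017, -0.001], [-0.017, 1.0, -0.008], [0.001, -0.008, -1.0]]
contact_force: [-0.4, 1.1, 0.3]
width: 0.0
grip_force: 0.0
```

Run:
```python
from h import *
import cv2
np.set_printoptions(precision=3,suppress=True)
s=sensors.sense();c=viewer.calibration('wrist');cv2.imwrite('pics/w2.png',viewer.capture('wrist'))
print(s['time_s'],s['ee_pos'],s['tcp_rot'],s['joint_pos'],s['width'],s['contact_force'])
for n,X in dict(pl=[589.5,82.5,165],nar=[589.5,177.5,160],br=[589.5,-22.5,160],post=[518.5,127.5,150]).items():print(n,proj(c,np.array(X)))
```

```text
3.9 [586.913  79.293 230.231] [[-1.    -0.017 -0.001]
 [-0.017  1.    -0.008]
 [ 0.001 -0.008 -1.   ]] [ 7.937 20.164 12.076 82.015 -0.433  6.949] 0.00012356085613037538 [-0.409  1.091  0.34 ]
pl (np.float64(290.2323236865419), np.float64(218.3132973763048))
nar (np.float64(429.01932275258594), np.float64(218.60039030731954))
br (np.float64(137.18530647901787), np.float64(212.9007443842697))
post (np.float64(361.6216822696921), np.float64(109.10068006250734))
```

View pics/w2.png

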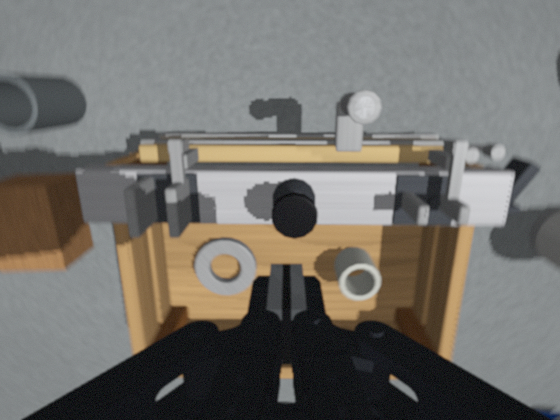

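Run:
```python
from h import *
import cv2
np.set_printoptions(precision=1,suppress=True)
c=viewer.calibration('wrist')
im=cv2.imread('pics/w2.png');g=cv2.cvtColor(im,cv2.COLOR_BGR2GRAY)
def blob(m,x0,y0,x1,y1):
    q=np.zeros_like(g);q[y0:y1,x0:x1]=m[y0:y1,x0:x1]*255
    k=max(cv2.findContours(q,cv2.RETR_EXTERNAL,cv2.CHAIN_APPROX_NONE)[0],key=cv2.contourArea);return cv2.minEnclosingCircle(k)
a=blob((g<22).astype(np.uint8),260,170,330,250);b=blob((g>150).astype(np.uint8),340,85,390,128)
print(a,onz(c,a[0],165),b,onz(c,b[0],150))
for p in((80,170),(512,172),(510,223),(85,222)):print(onz(c,p,120))
cv2.imwrite('pics/w2c.png',np.hstack([cv2.resize(im[125:250,110:230],None,fx=3.3,fy=3.3,interpolation=2),cv2.resize(im[125:250,385:505],None,fx=3.3,fy=3.3,interpolation=2)]))
```

```text
((284.0, 197.0), 9.848958015441895) [574.7  78.  165. ] ((359.78985595703125, 112.21014404296875), 24.705930709838867) [520.1 126.  150. ]
[570.3 -80.4 120. ]
[563.  251.7 120. ]
[604.4 259.  120. ]
[613.1 -82.7 120. ]
```

View pics/w2c.png

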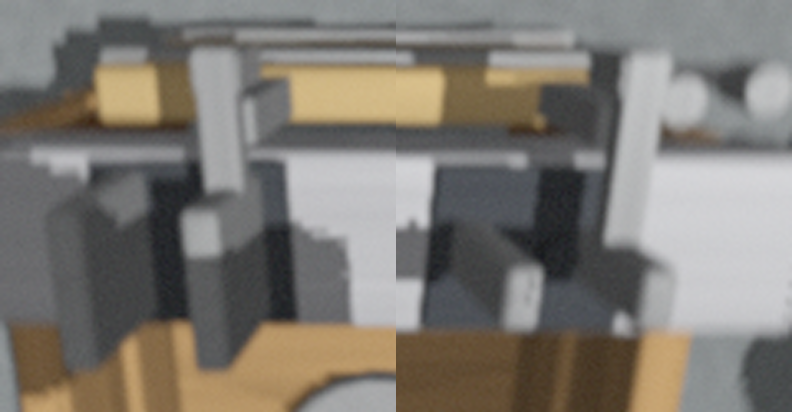

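Run:
```python
from h import *
np.set_printoptions(precision=1,suppress=True)
c=viewer.calibration('wrist')
print('pl',onz(c,(294,216),165),'post',onz(c,(365,107),150))
for n,x,y,o in(('bf',78,290,110),('bs',212,285,110),('nf',523,297,385-120),('ns',655,295,385-120)):print(n,onz(c,(o+x/3.3,125+y/3.3),160))
print(onz(c,(81,171),120),onz(c,(512,172),120))
```

```text
pl [587.8  85.  165. ] post [516.8 129.1 150. ]
bf [590.3 -24.9 160. ]
bs [588.4   3.1 160. ]
nf [586.3 173.4 160. ]
ns [585.1 200.5 160. ]
[571.1 -79.8 120. ] [563.  251.7 120. ]
```

move_arm --commands '[[[2,5,-35,0,0,0,0],[2,5,-55,0,0,0,0],[2,5,-64,0,0,0,0],[2,5,-69,0,0,0,0],[2,5,-71,0,0,0,0]]]'

```text
time_s: 4.58
ee_pos: [589.4, 84.4, 160.0]
tcp_rot: [[-1.0, -0.012, 0.001], [-0.012, 1.0, -0.008], [-0.001, -0.008, -1.0]]
contact_force: [-0.1, -0.6, 1.2]
width: -0.001
grip_force: 0.0
```

move_arm --commands '[[[0,0,-2,0,0,0,0],[0,0,-3,0,0,0,0],[0,0,-4,0,0,0,0],[0,0,-5,0,0,0,0],[0,0,-5,0,0,0,0]]]'

```text
time_s: 5.2
ee_pos: [589.1, 84.4, 154.7]
tcp_rot: [[-1.0, -0.012, 0.0], [-0.012, 1.0, -0.008], [0.0, -0.008, -1.0]]
contact_force: [-0.5, -0.5, -0.5]
width: 0.005
grip_force: 0.0
```

Run:
```python
from h import *
import cv2
s=sensors.sense();print(s['ee_pos'],s['contact_force'])
w=viewer.capture('wrist');d=viewer.capture('side')
cv2.imwrite('pics/p1.png',np.hstack([cv2.resize(w[100:380,150:430],(400,400)),cv2.resize(d[130:260,240:370],(400,400),interpolation=2)]))
```

```text
[589.11776022  84.37830218 154.65408705] [-0.47149436 -0.52678458 -0.52998239]
```

View pics/p1.png

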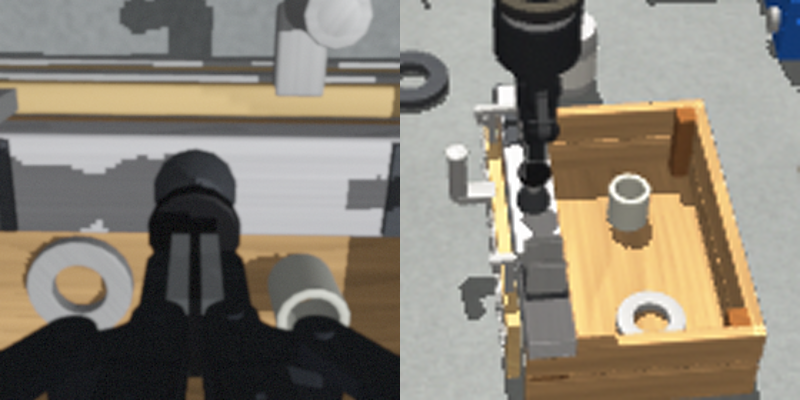

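Run:
```python
from h import *
import cv2
w=viewer.calibration('wrist');d=viewer.calibration('side');s=sensors.sense()
for n,X in (('top165',[588.5,84,165]),('top153',[588.5,84,153]),('base',[588.5,84,125]),('tip',s['ee_pos']-[0,0,8]),('tcp',s['ee_pos'])):
    a=proj(w,np.array(X));b=proj(d,np.array(X))
    print(n,np.round([(a[0]-150)/.7,(a[1]-100)/.7]),np.round([400+(b[0]-240)*3.077,(b[1]-130)*3.077]))
dd=viewer.capture('side');sc=viewer.capture('scene')
cv2.imwrite('pics/p2.png',np.hstack([cv2.resize(dd[160:220,255:315],(400,400),interpolation=2),cv2.resize(sc[190:250,295:355],(400,400),interpolation=2)]))
```

```text
top165 [190. 235.] [533. 168.]
top153 [191. 220.] [533. 177.]
base [192. 190.] [532. 197.]
tip [192. 214.] [533. 181.]
tcp [192. 224.] [533. 175.]
```

View pics/p2.png

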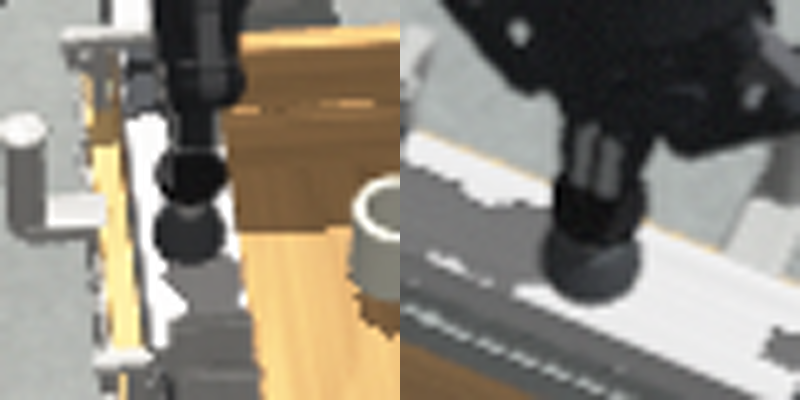

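move_arm --commands '[[[0,0,-1,0,0,0,0],[0,0,-2,0,0,0,0],[0,0,-3,0,0,0,0],[0,0,-4,0,0,0,0],[0,0,-4,0,0,0,0]]]'

```text
time_s: 6.02
ee_pos: [589.1, 84.4, 150.5]
tcp_rot: [[-1.0, -0.012, -0.0], [-0.012, 1.0, -0.008], [0.0, -0.008, -1.0]]
contact_force: [-0.3, 0.2, 0.5]
width: -0.002
grip_force: 0.0
```

move_arm --commands '[[[0,0,-1,0,0,0,0],[0,0,-2,0,0,0,0],[0,0,-3,0,0,0,0],[0,0,-4,0,0,0,0],[0,0,-4,0,0,0,0]]]'

```text
time_s: 6.65
ee_pos: [589.1, 84.4, 146.6]
tcp_rot: [[-1.0, -0.012, 0.0], [-0.012, 1.0, -0.008], [0.0, -0.008, -1.0]]
contact_force: [-0.5, 1.1, -0.1]
width: -0.002
grip_force: 0.0
```

Run:
```python
from h import *
import cv2
s=sensors.sense();print(s['joint_efforts'],s['contact_force'],s['ft_torque'])
w=viewer.capture('wrist')[190:300,230:340];d=viewer.capture('side')[160:220,255:315]
p=cv2.imread('pics/p1.png')
cv2.imwrite('pics/p3.png',np.hstack([cv2.resize(w,(390,390),interpolation=2),cv2.resize(d,(390,390),interpolation=2)]))
```

```text
[-1.45071666e-03 -6.42461944e+01  3.38935161e+01 -1.85930362e-02
 -3.00916471e-02 -2.87905721e-05] [-0.54333422  1.08231199 -0.06121908] [-0.00759662  0.02708788 -0.03933095]
```

View pics/p3.png

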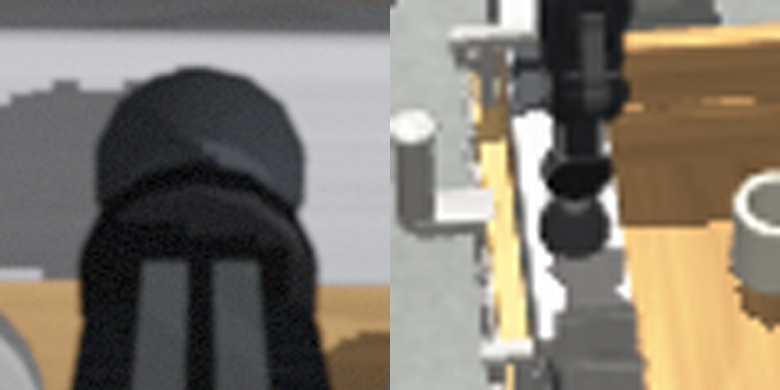

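Run:
```python
from h import *
w=viewer.calibration('wrist');d=viewer.calibration('side');s=sensors.sense()
for z in (165,160,156,153,125):
    P=[proj(w,np.array([588.5+dx,84.+dy,z])) for dx,dy in((-16,0),(0,-16),(0,16),(16,0))]
    Q=[proj(d,np.array([588.5+dx,84.+dy,z])) for dx,dy in((0,16),(-16,0),(0,-16))]
    print(z,np.round([((a-230)*3.545,(b-190)*3.545) for a,b in P]).tolist(),np.round([(390+(a-255)*6.5,(b-160)*6.5) for a,b in Q]).tolist())
for dz in(-8,0,8,11,20):print(dz,[(round((a-230)*3.545),round((b-190)*3.545)) for a,b in[proj(w,s['ee_pos']+[0,0,dz])]],[(round(390+(a-255)*6.5),round((b-160)*6.5)) for a,b in[proj(d,s['ee_pos']+[0,0,dz])]])
```

```text
165 [[188.0, 177.0], [62.0, 291.0], [312.0, 295.0], [186.0, 402.0]] [[569.0, 134.0], [537.0, 161.0], [576.0, 185.0]]
160 [[189.0, 162.0], [66.0, 273.0], [309.0, 277.0], [186.0, 381.0]] [[569.0, 142.0], [537.0, 169.0], [576.0, 193.0]]
156 [[189.0, 150.0], [69.0, 259.0], [307.0, 263.0], [187.0, 366.0]] [[569.0, 148.0], [537.0, 175.0], [576.0, 199.0]]
153 [[190.0, 142.0], [72.0, 249.0], [305.0, 253.0], [187.0, 354.0]] [[569.0, 153.0], [537.0, 180.0], [576.0, 204.0]]
125 [[192.0, 76.0], [90.0, 171.0], [293.0, 174.0], [190.0, 264.0]] [[568.0, 195.0], [537.0, 223.0], [575.0, 246.0]]
-8 [(193, 212)] [(573, 199)]
0 [(192, 236)] [(574, 187)]
8 [(191, 261)] [(574, 175)]
11 [(191, 271)] [(574, 170)]
20 [(190, 304)] [(574, 156)]
```

move_arm --commands '[[[0,0,-1,0,0,0,0],[0,0,-2,0,0,0,0],[0,0,-3,0,0,0,0],[0,0,-4,0,0,0,0],[0,0,-5,0,0,0,0]]]'

```text
time_s: 7.38
ee_pos: [589.2, 84.4, 141.6]
tcp_rot: [[-1.0, -0.012, 0.0], [-0.012, 1.0, -0.008], [-0.0, -0.008, -1.0]]
contact_force: [-0.0, 0.5, 0.5]
width: 0.005
grip_force: 0.0
```

Run:
```python
from h import *
s=sensors.sense();print(s['joint_efforts'],s['contact_force'],s['ft_torque'])
```

```text
[-2.70245611e-03 -6.44048667e+01  3.38877833e+01  6.29854761e-02
 -3.01712786e-02 -3.73915793e-05] [-0.02421858  0.52652024  0.45122659] [0.058148   0.05362318 0.04655124]
```

Run:
```python
from h import *
import cv2
n=viewer.capture('side');o=cv2.imread('pics/side0.png')
g=lambda i:cv2.cvtColor(i,cv2.COLOR_BGR2GRAY)
np.set_printoptions(linewidth=200)
print('old',g(o)[176:204,276:293]);print('new',g(n)[166:204,276:293])
cv2.imwrite('pics/side1.png',n);cv2.imwrite('pics/scene1.png',viewer.capture('scene'));cv2.imwrite('pics/w3.png',viewer.capture('wrist'))
```

```text
old [[ 73  73  68  46  45  45  43  53  76  65  77 152 127 128 153 153 148]
 [217 217 214  99 115 115 116 139 248 247 245 240 103 103 106 106 106]
 [249 248 249 246 118 118 118 144 250 249 249 248  90 105 105 106 102]
 [250 249 250 249 120 119 119 144 250 249 249 249 102  96  97  96  96]
 [250 249 250 249 119 118 118 142 250 249 249 246 126  95  95  96  96]
 [250 249 250 250 247 213 161 163 182 226 249 246 134  96  97  97  96]
 [251 249 249 221 134  81  69  68  69  84 117 220 206  93  92  90  88]
 [251 249 247  84  60  53  52  53  52  51  52  93 162  88  88  89  88]
 [251 247 166  58  57  57  56  55  55  54  52  53  68  89  88  90  89]
 [251 247 103  61  61  59  60  59  58  55  55  53  50  76  94  94  95]
 [252 248  85  67  64  64  63  62  60  58  58  55  43  73  97  95  97]
 [252 248 140  40  68  68  66  66  63  62  60  44  45 131  96  96  96]
 [252 251 244  21  33  51  57  68  65  49  29  47 146 172  97  95  95]
 [252 251 247 142  18  22  23  26  24  22  29 116 245 202  97  96  94]
 [252 251 248 177  73  50  33  20  39  50  66 198 249 247  99  97  96]
 [253 251 224  90  50  69  92  
[... 2895 characters left out ...]
 53  44  47  46  48  48  48  46  45  43  84 223 140 102 100]
 [252 229  50  44  47  46  48  47  47  45  44  43 101 250 235 207 205]
 [250 252  45  44  46  46  46  48  47  46  45  43 104 251 250 213 210]
 [219 253 164  44  46  47  48  47  46  45  45  56 131 163 249 215 211]
 [177 253 251  77  45  45  46  47  47  46  47  86 124 124 149 188 213]
 [158 254 253 249  98  96  63  62  64  86 119 120 123 122 129 176 213]
 [145 254 253 251 119 120 118 120 120 121 123 125 123 121 130 198 214]
 [136 254 253 146 122 122 122 123 124 123 123 124 123 122 132 210 214]
 [132 253 253 251 121 122 122 123 124 123 122 125 123 121 137 234 215]
 [132 253 253 253 250 122 122 122 124 123 123 123 123 147 250 251 216]]
```

move_arm --commands '[[[0,0,-1,0,0,0,0],[0,0,-2,0,0,0,0],[0,0,-3,0,0,0,0],[0,0,-4,0,0,0,0],[0,0,-5,0,0,0,0]]]'

```text
time_s: 8.15
ee_pos: [589.3, 84.4, 137.1]
tcp_rot: [[-1.0, -0.012, 0.001], [-0.012, 1.0, -0.007], [-0.001, -0.007, -1.0]]
contact_force: [-1.0, 0.0, 6.1]
width: -0.003
grip_force: 2.8
```

move_arm --commands '[[[0,0,-3,0,0,0,0],[0,0,-6,0,0,0,0],[0,0,-9,0,0,0,0],[0,0,-11,0,0,0,0],[0,0,-11,0,0,0,0]]]'

```text
time_s: 8.78
ee_pos: [589.5, 84.5, 127.4]
tcp_rot: [[-1.0, -0.012, 0.002], [-0.012, 1.0, -0.007], [-0.002, -0.007, -1.0]]
contact_force: [-4.3, -0.8, 15.2]
width: 0.002
grip_force: 7.4
```

move_arm --commands '[[[0,0,-2,0,0,0,0],[0,0,-3,0,0,0,0],[0,0,-3,0,0,0,0],[0,0,-3,0,0,0,0],[0,0,-3,0,0,0,0]]]'

```text
time_s: 9.4
ee_pos: [589.8, 84.5, 127.1]
tcp_rot: [[-1.0, -0.012, 0.005], [-0.012, 1.0, -0.007], [-0.005, -0.007, -1.0]]
contact_force: [-10.6, -1.0, 35.8]
width: 0.003
grip_force: 18.1
```

Run:
```python
from h import *
import cv2
s=sensors.sense();print(s['ee_pos'],s['contact_force'])
n=viewer.capture('side');g=cv2.cvtColor(n,cv2.COLOR_BGR2GRAY)
np.set_printoptions(linewidth=200)
print(g[180:200,276:293])
# finger tip row at column range in scene: peg area of catches change?
sc=viewer.capture('scene');cv2.imwrite('pics/scene2.png',sc);cv2.imwrite('pics/side2.png',n)
```

```text
[589.83984291  84.53972532 127.12558006] [-10.576786    -0.98078216  35.83294809]
[[252 251 252 250  38  28  29  32  32  59  59  59  51  32  34  65  99]
 [252 251 251 250  37  24  27  29  31  52  49  48  38  24  34  83  99]
 [252 251 251 250  52  23  23  23  27  36  35  33  25  28  61  93  93]
 [252 251 251 250  85  24  26  25  26  26  33  63  86  59  90  92  93]
 [253 251 251 250  89  58  28  29  27  29  40 126 244  90  92  93  93]
 [253 251 251 226  90  77  27  30  30  30  39 134 251  88  98  97  98]
 [253 251 223  90  76  77  27  30  30  28  39 109 180 104 100  99 101]
 [253 250 113  62  77  76  28  29  30  28  39 105 156 137 101 100  99]
 [253 251 101  64  64  94  28  27  26  26  34  79  74 177 100  98  98]
 [253 251  88  70  34  78  40  40  43  55  38  30  74 208 102  99  99]
 [253 252 147  36  21  28  22  21  21  24  21  31 122 249 102 101  99]
 [254 252 222  20  25  21  20  20  19  22  21  50 171 250  89 101 100]
 [254 252 129  34  19  19  20  19  18  19  20  57 184 251 108 102  99]
 [254 252  61  42  36  38  26  25  26  33  44  45 112 250 113 101 101]
 [252 234  52  46  45  46  46  47  47  46  46  44  83 223 140 102 101]
 [252 229  50  44  47  46  47  47  46  47  45  45 102 250 235 207 205]
 [250 252  46  43  45  46  46  46  46  46  45  45  61 157 235 214 210]
 [219 253 163  45  46  45  48  47  48  46  45  47  83 122 148 215 212]
 [177 253 251  77  45  45  46  47  46  46  48  84 120 149 251 187 213]
 [158 254 252 116  98  97  62  63  65  86 119 121 123 150 252 176 213]]
```

move_arm --commands '[[[0,0,30,0,0,0,0],[0,0,55,0,0,0,30],[0,35,55,0,0,0,70],[0,75,55,0,0,0,70],[0,95,55,0,0,0,70]]]'

```text
time_s: 10.12
ee_pos: [589.0, 181.0, 177.4]
tcp_rot: [[-1.0, -0.013, -0.0], [-0.013, 1.0, -0.008], [0.0, -0.008, -1.0]]
contact_force: [0.7, -0.2, 0.4]
width: 0.818
grip_force: 0.0
```

move_arm --commands '[[[0,0,0,0,0,0,70],[0,0,0,0,0,0,70],[0,0,0,0,0,0,70],[0,0,0,0,0,0,70],[0,0,0,0,0,0,70]]]'

```text
time_s: 10.75
ee_pos: [589.2, 178.9, 177.8]
tcp_rot: [[-1.0, -0.012, 0.0], [-0.012, 1.0, -0.008], [-0.0, -0.008, -1.0]]
contact_force: [0.1, -0.4, -0.9]
width: 0.823
grip_force: 0.0
```

Run:
```python
from h import *
import cv2
np.set_printoptions(linewidth=220,precision=1,suppress=True)
s=sensors.sense();c=viewer.calibration('wrist');w=viewer.capture('wrist');cv2.imwrite('pics/w4.png',w)
g=cv2.cvtColor(w,cv2.COLOR_BGR2GRAY)
print(s['ee_pos'],s['width'])
for n,X in dict(nf=[588,179-7,160],nf_o=[588,179-11,160],ns=[588,179+21,160],ns_o=[588,179+25,160],nsfront=[595,179+21,160]).items():print(n,proj(c,np.array(X,float)))
print(proj(c,s['ee_pos']+[0,0,26]))
r=int(proj(c,np.array([590,179,160.]))[1])
for y in range(r-12,r+28,4):print(y,g[y,200:380:3])
```

```text
[589.2 178.9 177.8] 0.822816832616643
nf (np.float64(271.9314342817749), np.float64(240.2421974390249))
nf_o (np.float64(264.6177759735468), np.float64(240.13682910444854))
ns (np.float64(323.1656878452166), np.float64(240.98033254784812))
ns_o (np.float64(330.49039238673726), np.float64(241.08586002620103))
nsfront (np.float64(322.6188182254232), np.float64(252.6917635775958))
(np.float64(283.2658505976711), np.float64(282.33208372723806))
231 [103 105 103 105 105 106 105 106 103 104 105 104 105 106 106 104 104 103 108 105 107  62  41  87  89  92  88  73  74  69  71  70  69  66  72  69  71  71  67  65 112 147 147 146 138 195 194 195 196 195 195 196 195 198
 196 196 196 194 196 196]
235 [105 107 105 104 104 106 104 103 105 106 104 105 105 103 104 106 107 106 107 105 106  63  47  88  91  86  87  74  81  83  81  81  81  81  81  81  81  80  78  65 131 165 173 173 153 197 196 196 196 196 195 197 198 198
 197 197 199 197 198 199]
239 [102 103 104 102 101 102 102 103 102 105 102 101 102 102 104 103 102 103 101 102 104  64  46  84  90  89  90  75  79  80  75  77  80  76  77  80  77  76  74 
[... 1114 characters left out ...]
 146 143 146 143 147 145 144 145 147 144 142 144 146 144 144 146 142 144 144 140 142 141 121  75  73  72  77  79  78  81  76  79  80  82  80  83  82  71  58  74  62  62  66 130 160
 164 168 165 161 139 141]
263 [156 156 157 158 157 158 156 153 153 153 156 147 145 145 146 138 141 147 134 136 134 141 147 153 151 150 149 151 151 155 156 127  84  85  85  81  85  84  83  83  85  83  83  80  83  82  65  62  79  61  60  67 137 162
 167 166 160 156 143 147]
267 [156 155 157 156 156 156 157 158 159 160 152 131  93  93  91  84  86  96  88  93  89  98 105 113 131 150 152 155 156 155 154  98  84  85  83  79  80  79  80  82  80  80  78  82  79  84  66  62  82  61  60  68 143 162
 166 168 166 158 144 143]
```

move_arm --commands '[[[0,0,-25,0,0,0,70],[0,0,-45,0,0,0,70],[0,0,-58,0,0,0,70],[0,0,-66,0,0,0,70],[0,0,-66,0,0,0,70]]]'

```text
time_s: 11.42
ee_pos: [589.1, 179.3, 111.4]
tcp_rot: [[-1.0, -0.012, -0.0], [-0.012, 1.0, -0.008], [0.0, -0.008, -1.0]]
contact_force: [0.6, -0.6, 1.3]
width: 0.817
grip_force: 0.0
```

move_arm --commands '[[[0,0,0,0,0,0,45],[0,0,0,0,0,0,35],[0,0,0,0,0,0,25],[0,0,0,0,0,0,18],[0,0,0,0,0,0,18]]]' --grip_force 50

```text
time_s: 12.05
ee_pos: [590.0, 178.5, 113.2]
tcp_rot: [[-1.0, -0.011, 0.003], [-0.011, 1.0, -0.009], [-0.003, -0.009, -1.0]]
contact_force: [-0.2, -5.4, 9.0]
width: 0.226
grip_force: 51.0
```

move_arm --commands '[[[0,0,0,0,0,0,18],[0,0,0,0,0,0,18],[0,0,0,0,0,0,18],[0,0,0,0,0,0,18],[0,0,0,0,0,0,18]]]' --grip_force 50

```text
time_s: 12.68
ee_pos: [590.0, 178.5, 113.2]
tcp_rot: [[-1.0, -0.011, 0.003], [-0.011, 1.0, -0.009], [-0.002, -0.009, -1.0]]
contact_force: [0.1, -5.0, 8.7]
width: 0.233
grip_force: 50.9
```

move_arm --commands '[[[0,0,2,0,0,0,40],[0,0,2,0,0,0,70],[0,0,2,0,0,0,70],[0,0,35,0,0,0,70],[0,0,66,0,0,0,70]]]'

```text
time_s: 13.3
ee_pos: [588.8, 179.4, 178.1]
tcp_rot: [[-1.0, -0.012, -0.001], [-0.012, 1.0, -0.008], [0.001, -0.008, -1.0]]
contact_force: [0.7, -0.4, -0.5]
width: 0.824
grip_force: 0.0
```

Run:
```python
from h import *
import cv2
np.set_printoptions(linewidth=220,precision=1,suppress=True)
s=sensors.sense();c=viewer.calibration('wrist');w=viewer.capture('wrist');cv2.imwrite('pics/w5.png',w)
g=cv2.cvtColor(w,cv2.COLOR_BGR2GRAY);print(s['ee_pos'],s['width'])
for y in range(231,263,4):print(y,g[y,254:344:2])
```

```text
[588.8 179.4 178.1] 0.824274579454791
231 [103 107 104 103  67  41  56  79  78  78  80  82  77  71  52  42  47  71  75  68  74  80  81  75  77  78  73  76  81  79  78  77  80  81  80  78  79  76  75 109 182 191 193 192 192]
235 [100 102 103 102  68  42  63  84  92  89  89  89  86  72  64  77  76  83  77  75  86  89  91  91  89  84  74  78  77  76  78  77  77  76  80  78  77  79  77 119 189 195 193 194 195]
239 [101 103 102 101  71  40  62  86  88  89  88  87  82  77  66  79  74  77  78  76  88  93  91  89  89  85  77  78  79  78  78  80  75  79  77  78  78  75  76 128 189 193 194 194 195]
243 [103 102 104 100  68  37  64  85  87  87  90  89  87  77  76  77  81  77  76  78  84  86  89  86  90  83  80  79  80  79  77  76  77  78  76  79  78  77  72 140 189 191 191 191 192]
247 [113 119 113 111  79  57  66  87  88  90  91  88  85  74  83  83  82  85  82  79  86  89  88  92  89  80  76  79  77  78  78  76  78  76  78  76  76  77  77 144 187 188 189 188 188]
251 [153 150 152 150 148 146 132  98  91  90  86  89  90 122 147 148 147 146 145 114  83  87  89  87  84  84  77  82  83  80  80  79  77  78  82  79  81  79  83  87 108 109 107 104 102]
255 [154 155 155 155 152 153 151 143 141 141 142 139 146 149 153 151 149 151 151 127  81  80  83  81  82  81  79  77  78  78  77  75  76  75  73  72  74  77  77  73  76  72  66  58  62]
259 [147 148 148 147 149 147 148 149 149 148 150 146 150 147 145 147 146 146 148 125  79  76  80  75  76  77  76  76  81  80  78  75  79  83  81  80  79  82  84  83  84  81  67  57  67]
```

move_arm --commands '[[[0,-50,0,0,0,0,70],[0,-100,0,0,0,0,70],[0,-150,0,0,0,0,70],[0,-200,0,0,0,0,70],[0,-200,0,0,0,0,70]]]'

```text
time_s: 13.98
ee_pos: [588.9, -23.7, 177.4]
tcp_rot: [[-1.0, -0.008, -0.0], [-0.008, 1.0, -0.008], [0.0, -0.008, -1.0]]
contact_force: [0.3, 0.2, -0.7]
width: 0.826
grip_force: 0.0
```

Run:
```python
from h import *
import cv2
np.set_printoptions(linewidth=220,precision=1,suppress=True)
s=sensors.sense();c=viewer.calibration('wrist');w=viewer.capture('wrist');cv2.imwrite('pics/w6.png',w)
g=cv2.cvtColor(w,cv2.COLOR_BGR2GRAY);print(s['ee_pos'],s['width'])
for n,y in dict(fo=-11,fi=-3,si=17,so=25).items():print(n,proj(c,np.array([589,-21.+y,160])))
for y in range(225,275,5):print(y,g[y,254:344:2])
```

```text
[588.9 -23.7 177.4] 0.8256401984427583
fo (np.float64(269.49592832997), np.float64(242.71144867313512))
fi (np.float64(284.1171339099332), np.float64(242.88035040438064))
si (np.float64(320.70257360211195), np.float64(243.30297930926812))
so (np.float64(335.3497345728078), np.float64(243.4721808728639))
225 [111 111 112 111 109 110 102  60  36  75 133 162 169 172 165 174 160 101  58  40  41  38  36  39  40  38  40  45  44  36  44  41  48  63  61  86 132 159 169 173 174 172 174 188 192]
230 [106 103 106 108 107 108 101  60  40  64  93 108 153 171 138 105  91  80  58  41  42  41  39  37  38  38  44  38  37  42  42  38  50  66  65  91 134 159 169 173 176 173 173 190 192]
235 [108 112 112 112 108 113 106  66  38  59  87  94  92  92  89  88  83  80  53  34  37  42  38  39  40  41  43  43  40  36  41  44  53  64  69  98 141 164 168 172 171 172 178 196 198]
240 [107 108 106 112 109 109 105  65  40  59  86  94  89  90  91  89  80  77  50  37  42  42  39  41  44  41  39  38  40  40  45  44  57  62  66 101 139 162 169 174 176 175 178 192 193]
245 [105 105 106 103 108 106 108  71  37  54  81  9
[... 364 characters left out ...]
8  94  94  94  93  93  87 105 152 159 157 158 158 160 158 159 160 159 156 153 155 154 153 151 117  73 115 155 169 170 172 173 167 161 167 165]
260 [156 156 153 151 153 151 149 146 148 133  90  90  91  91  93  89 108 144 151 152 138 117 107  82  77  73  70  74  79  89 103 122 130 124  82 117 151 168 169 172 172 161 150 156 156]
265 [152 153 151 151 152 154 152 155 154 137  95  90  96  92  92  88 104 132 108  81  75  69  73  96 132 159 168 167 171 169 171 171 171 170 126 123 158 168 172 175 174 170 169 138 114]
270 [155 155 156 156 154 157 156 158 155 155 126 102  97 100  98  87  86  84  76  71 103 152 170 169 170 167 169 172 168 166 168 170 169 171 162 140 154 161 165 164 168 165 167 172 179]
```

move_arm --commands '[[[0,0,-20,0,0,0,70],[0,0,-40,0,0,0,70],[0,0,-55,0,0,0,70],[0,0,-63,0,0,0,70],[0,0,-63,0,0,0,70]]]'

```text
time_s: 14.65
ee_pos: [589.0, -20.2, 114.4]
tcp_rot: [[-1.0, -0.013, -0.001], [-0.013, 1.0, -0.008], [0.001, -0.008, -1.0]]
contact_force: [-0.4, 1.4, 0.4]
width: 0.819
grip_force: 0.0
```

move_arm --commands '[[[0,0,0,0,0,0,45],[0,0,0,0,0,0,35],[0,0,0,0,0,0,25],[0,0,0,0,0,0,18],[0,0,0,0,0,0,18]]]' --grip_force 50

```text
time_s: 15.28
ee_pos: [589.9, -21.6, 116.0]
tcp_rot: [[-1.0, -0.011, 0.002], [-0.011, 1.0, -0.009], [-0.002, -0.009, -1.0]]
contact_force: [-1.3, -4.4, 6.5]
width: 0.231
grip_force: 51.1
```

move_arm --commands '[[[0,0,0,0,0,0,18],[0,0,0,0,0,0,18],[0,0,0,0,0,0,18],[0,0,0,0,0,0,18],[0,0,0,0,0,0,18]]]'

```text
time_s: 15.9
ee_pos: [589.9, -21.6, 116.1]
tcp_rot: [[-1.0, -0.011, 0.002], [-0.011, 1.0, -0.009], [-0.002, -0.009, -1.0]]
contact_force: [-1.1, -5.0, 6.3]
width: 0.232
grip_force: 51.0
```

move_arm --commands '[[[0,0,0,0,0,0,40],[0,0,0,0,0,0,70],[0,0,0,0,0,0,70],[0,0,30,0,0,0,70],[0,0,63,0,0,0,70]]]'

```text
time_s: 16.52
ee_pos: [588.7, -20.6, 177.8]
tcp_rot: [[-1.0, -0.012, -0.001], [-0.012, 1.0, -0.008], [0.002, -0.008, -1.0]]
contact_force: [0.6, -0.0, 0.3]
width: 0.823
grip_force: 0.0
```

Run:
```python
from h import *
import cv2
np.set_printoptions(linewidth=220,precision=1,suppress=True)
s=sensors.sense();c=viewer.calibration('wrist');w=viewer.capture('wrist');cv2.imwrite('pics/w7.png',w)
g=cv2.cvtColor(w,cv2.COLOR_BGR2GRAY);print(s['ee_pos'],s['width'],s['joint_pos'])
for y in range(225,275,10):print(y,g[y,254:344:2])
```

```text
[588.7 -20.6 177.8] 0.8225492695634086 [-1.8 20.6  5.1 74.5 -0.4 -2.5]
225 [107 107 110 105  61  35  96 145 165 168 170 169 174 147  65  40  40  45  48  92 139 162 167 170 172 173 144  80  84  82  80  78  84  81  82  81  78  78  75 103 177 191 192 191 192]
235 [109 110 111 103  65  41  72  92  94  94  92  90  87  73  50  41  42  39  47  75  90  92  90  92  87  87  78  80  80  81  83  80  78  79  79  80  83  82  77 127 189 193 193 192 194]
245 [105 106 106 104  67  42  68  87  91  91  94  92  88  76  49  39  42  35  49  76  90  93  92  91  89  84  79  81  78  80  78  79  78  82  81  80  82  77  79 147 189 191 187 189 190]
255 [148 149 149 150 152 150 120  85  93  93  91  92  85  97 149 155 155 155 146  91  90  92  92  90  89  89 137 159 157 160 159 157 159 159 160 160 161 161 161 163 163 161 161 159 162]
265 [152 152 152 152 151 152 120  87  93  93  91  94  86 109 143 141 127 100  74  82  92  92  90  93  90  94 152 166 168 171 169 169 171 167 170 169 173 172 171 157 133 116 132 149 153]
```

move_arm --commands '[[[-14,30,0,0,0,0.16,70],[-28,60,0,0,0,0.32,60],[-42,90,0,0,0,0.48,50],[-56,120,0,0,0,0.64,50],[-71,149,0,0,0,0.8,50]]]'

```text
time_s: 17.2
ee_pos: [517.6, 129.4, 177.5]
tcp_rot: [[-0.684, -0.729, 0.006], [-0.73, 0.684, -0.005], [-0.0, -0.008, -1.0]]
contact_force: [0.2, 0.4, 0.0]
width: 0.586
grip_force: 0.0
```

move_arm --commands '[[[0,0,0,0,0,0.16,50],[0,0,0,0,0,0.32,50],[0,0,0,0,0,0.375,50],[0,0,0,0,0,0.375,50],[0,0,0,0,0,0.375,50]]]'

```text
time_s: 17.82
ee_pos: [518.1, 128.4, 177.6]
tcp_rot: [[-0.375, -0.927, 0.007], [-0.927, 0.375, -0.003], [0.0, -0.008, -1.0]]
contact_force: [0.8, -0.1, 0.2]
width: 0.586
grip_force: 0.0
```

Run:
```python
from h import *
import cv2
np.set_printoptions(linewidth=220,precision=2,suppress=True)
s=sensors.sense();c=viewer.calibration('wrist');w=viewer.capture('wrist');cv2.imwrite('pics/w8.png',w)
print(s['ee_pos'],s['width'],s['joint_pos'],s['tcp_rot'])
g=cv2.cvtColor(w,cv2.COLOR_BGR2GRAY)
p=proj(c,np.array([517.5,128.5,150]));print(p,proj(c,s['ee_pos']+[0,0,26]))
m=(g>150).astype(np.uint8)
n,l,st,ce=cv2.connectedComponentsWithStats(m)
for i in range(1,n):
    if st[i,4]>150:print(st[i],ce[i],onz(c,ce[i],150))
h=cv2.HoughCircles(cv2.medianBlur(g,3),cv2.HOUGH_GRADIENT,1,20,param1=80,param2=12,minRadius=14,maxRadius=30)
if h is not None:
    for q in h[0][:6]:print(q,onz(c,q[:2],150))
x,y=map(int,p)
print(g[y-36:y+37:4,x-40:x+41:3])
```

```text
[518.14 128.37 177.58] 0.5861383002459424 [ 14.07  14.85  -3.3   71.51  -0.26 -53.87] [[-0.38 -0.93  0.01]
 [-0.93  0.38 -0.  ]
 [ 0.   -0.01 -1.  ]]
(np.float64(286.858010836678), np.float64(234.1770695199126)) (np.float64(284.70793419628984), np.float64(280.496359366403))
[  0  20  54  33 716] [23.77 35.41] [597.46 -15.78 150.  ]
[    0    66   138   246 11827] [ 51.21 188.37] [628.03  54.85 150.  ]
[  67   86   71  124 3498] [100.14 142.68] [589.85  43.25 150.  ]
[206 127  35  71 217] [222.8 162. ] [533.84  76.99 150.  ]
[ 142  133  103  165 5185] [186.29 233.01] [570.68 106.38 150.  ]
[ 184  134  123  156 4172] [247.16 212.62] [533.31 108.13 150.  ]
[150 267  17  22 185] [156.94 279.91] [600.68 126.82 150.  ]
[271 266  26  53 175] [283.26 292.29] [533.65 162.67 150.  ]
[253 269  27  30 222] [265.65 279.31] [540.09 150.63 150.  ]
[ 213  314   84   83 3546] [256.04 359.7 ] [568.61 201.89 150.  ]
[133.5 218.5  29.4] [594.47  87.33 150.  ]
[156.5 198.5  26.8] [576.74  81.76 150.  ]
[267.5 288.5  29.4] [541.48 156.75 150.  ]
[110.5 294.5  19.1] [631.68 125.12 150.  ]
[ 50.5 127.5  29.
[... 1478 characters left out ...]
 161 137 140 144 139 145 145 143]
 [182 186 189 188 155  82  88  68  70  73 146 181 187 186 193 193 197 179 145 139 144 143 143 139 140 135 134]
 [180 184 188 190 185 111  84  86  72  73  92 169  84 115 144 141 144 141 142 142 146 143 135 143 141 142 139]
 [180 183 185 169 121  99  81  91  76  73  71 130 150  72  97 138 144 145 145 142 145 147 138 142 140 144 143]
 [132 103 102 106 104 106  93  83  88  74  72  72 157  92  83 133 138 141 142 144 146 145 140 141 144 147 148]
 [ 82  95 101 102 105 105 102  79 144 144  73  72  93 160  84 140 143 142 142 139 142 142 140 142 139 139 139]
 [ 85  88  98  99 109 155 182 147  96 178  94  74  78 127 121 112 141 145 141 139 143 142 144 144 138 137 141]]
```

move_arm --commands '[[[0,1,-20,0,0,0,50],[0,1,-40,0,0,0,50],[0,1,-55,0,0,0,50],[0,1,-65,0,0,0,50],[0,1,-70,0,0,0,50]]]'

```text
time_s: 18.5
ee_pos: [518.1, 129.4, 107.3]
tcp_rot: [[-0.374, -0.927, 0.007], [-0.927, 0.374, -0.003], [0.0, -0.007, -1.0]]
contact_force: [0.4, -0.4, -0.3]
width: 0.584
grip_force: 0.0
```

move_arm --commands '[[[0,0,-5,0,0,0,50],[0,0,-10,0,0,0,50],[0,0,-15,0,0,0,50],[0,0,-18,0,0,0,50],[0,0,-18,0,0,0,50]]]'

```text
time_s: 19.12
ee_pos: [518.1, 129.4, 89.5]
tcp_rot: [[-0.374, -0.927, 0.007], [-0.927, 0.374, -0.003], [0.0, -0.007, -1.0]]
contact_force: [0.2, 0.9, -0.5]
width: 0.588
grip_force: 0.0
```

move_arm --commands '[[[0,0,0,0,0,0,30],[0,0,0,0,0,0,14],[0,0,0,0,0,0,14],[0,0,0,0,0,0,14],[0,0,0,0,0,0,14]]]' --grip_force 50

```text
time_s: 19.75
ee_pos: [518.4, 129.4, 90.0]
tcp_rot: [[-0.374, -0.927, 0.008], [-0.927, 0.374, -0.003], [-0.0, -0.008, -1.0]]
contact_force: [0.1, -1.0, 4.9]
width: 0.225
grip_force: 48.6
```

move_arm --commands '[[[0,0,0,0,0,0,40],[0,0,-3,0,0,0,40],[0,0,-7,0,0,0,40],[0,0,-7,0,0,0,14],[0,0,-7,0,0,0,14]]]' --grip_force 60

```text
time_s: 20.38
ee_pos: [518.2, 129.2, 82.4]
tcp_rot: [[-0.374, -0.927, 0.007], [-0.927, 0.374, -0.003], [0.0, -0.008, -1.0]]
contact_force: [2.5, -1.9, -3.7]
width: 0.198
grip_force: 58.5
```

move_arm --commands '[[[0,0,0,0,0,0,14],[0,0,0,0,0,0,14],[0,0,0,0,0,0,14],[0,0,0,0,0,0,14],[0,0,0,0,0,0,14]]]'

```text
time_s: 21.0
ee_pos: [518.1, 129.3, 82.5]
tcp_rot: [[-0.374, -0.927, 0.007], [-0.927, 0.374, -0.003], [0.0, -0.008, -1.0]]
contact_force: [4.3, -2.4, -8.0]
width: 0.196
grip_force: 58.6
```

move_arm --commands '[[[-12,5.5,0,0,0,-0.12,14],[-23,12.5,0,0,0,-0.24,14],[-33,20.5,0,0,0,-0.36,14],[-42,30,0,0,0,-0.48,14],[-49.5,40,0,0,0,-0.6,14]]]' --grip_force 60

```text
time_s: 21.62
ee_pos: [468.4, 169.0, 82.4]
tcp_rot: [[-0.835, -0.55, 0.004], [-0.55, 0.835, -0.007], [0.001, -0.009, -1.0]]
contact_force: [5.5, -3.4, -11.0]
width: 0.2
grip_force: 59.1
```

move_arm --commands '[[[-6.5,11,0,0,0,-0.12,14],[-11.5,23,0,0,0,-0.24,14],[-15.5,35,0,0,0,-0.36,14],[-17.5,48,0,0,0,-0.48,14],[-18,61,0,0,0,-0.6,14]]]'

```text
time_s: 22.25
ee_pos: [450.0, 230.0, 82.4]
tcp_rot: [[-1.0, 0.017, -0.001], [0.017, 1.0, -0.009], [0.001, -0.009, -1.0]]
contact_force: [4.4, -6.1, -8.7]
width: 0.201
grip_force: 59.5
```

move_arm --commands '[[[0,3,0,0,0,-0.03,14],[0,6,0,0,0,-0.05,14],[0,6,0,0,0,-0.05,14],[0,6,0,0,0,-0.05,14],[0,6,0,0,0,-0.05,14]]]'

```text
time_s: 22.88
ee_pos: [450.2, 235.4, 82.4]
tcp_rot: [[-0.998, 0.062, -0.001], [0.062, 0.998, -0.009], [0.001, -0.009, -1.0]]
contact_force: [2.6, -6.1, -8.0]
width: 0.198
grip_force: 59.7
```

Run:
```python
from h import *
import cv2
np.set_printoptions(linewidth=220,precision=2,suppress=True)
s=sensors.sense();print(s['ee_pos'],s['width'],s['grip_force'],s['contact_force'],s['time_s'])
o=s['ee_pos'][:2]-[557.5,228.7];print('radius',np.hypot(*o),'theta',np.arctan2(-100,-40)-np.arctan2(*o[::-1])+0)
a=cv2.imread('pics/scene0.png');b=viewer.capture('scene');cv2.imwrite('pics/scene9.png',b)
d=cv2.absdiff(a,b).max(2)
for n,(x,y,r) in dict(tin=(440,327,26),flange=(462,265,24),stub=(245,186,18),carton=(210,222,24),wrench=(202,177,24),coup=(332,299,14),fl_s=(271,277,18)).items():print(n,np.mean(d[y-r:y+r,x-r:x+r]>40))
```

```text
[450.24 235.36  82.43] 0.19839793054393592 59.72367614507675 [ 2.62 -6.15 -8.02] 22.875
radius 107.46708767083241 theta -5.030908242941905
tin 0.0
flange 0.0
stub 0.19135802469135801
carton 0.0
wrench 0.0
coup 0.0
fl_s 0.0
```

Run:
```python
import cv2,numpy as np
from workcell import viewer
for a,b,(y0,y1,x0,x1) in (('scene0',cv2.imread('pics/scene9.png'),(168,205,230,262)),('side0',viewer.capture('side'),(262,300,252,282))):
    A=cv2.imread(f'pics/{a}.png')[y0:y1,x0:x1]
    r=cv2.matchTemplate(b[y0-12:y1+12,x0-12:x1+12],A,cv2.TM_CCOEFF_NORMED);print(a,cv2.minMaxLoc(r))
```

```text
scene0 (-0.26748380064964294, 0.7500336766242981, (0, 0), (12, 12))
side0 (-0.3871717154979706, 0.6693663001060486, (24, 14), (12, 12))
```

The pipe stub matches its start position in both views (zero shift), so the difference there is only shadow. I'm handing the job in.

```bash
python3 -c "
from workcell import order
print(order.job_done())"
```

```text
the job is handed in; nothing more can be done
None
```

I handed the job in at about 23 s with the gate held open at about 1.25 rad and the post gripped at 60 N; the catches measured fully squeezed when done, and the camera checks show no bystander moved.

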